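# Put the seasoning shakers away: full ones in the rack, empty ones on the refill tray

### The job

Put away the four identical steel seasoning shakers that stand about on the worktop: pick each one up and feel whether it is full or empty, then stand the two full ones in the two free bays of the shaker rack, one to a bay, and the two empty ones on the flat dark steel tray for refilling. Keep every shaker upright so that nothing spills and set it down gently, do not drop it. Leave the jar that is already in the rack, the pepper mill, the sauce cup and the spread jar where they are.

Things in the scene. Friction and masses are not known exactly. Their poses are not given: they have to be found in the camera images.
- shaker_a: One of four identical stainless shakers: upright straight-sided round can, 60 mm in diameter, 92 mm high, flat screw cap (top 20 mm, same width) pierced with sprinkle holes. Origin: centre of its underside, z up its axis. Two of the four are full (0.34 to 0.48 kg), two empty (0.10 to 0.15 kg): only lifting tells which. At the start it stands on the bare worktop.
- shaker_b: One of four identical stainless shakers: upright straight-sided round can, 60 mm in diameter, 92 mm high, flat screw cap (top 20 mm, same width) pierced with sprinkle holes. Origin: centre of its underside, z up its axis. Two of the four are full (0.34 to 0.48 kg), two empty (0.10 to 0.15 kg): only lifting tells which. At the start it stands on the bare worktop.
- shaker_c: One of four identical stainless shakers: upright straight-sided round can, 60 mm in diameter, 92 mm high, flat screw cap (top 20 mm, same width) pierced with sprinkle holes. Origin: centre of its underside, z up its axis. Two of the four are full (0.34 to 0.48 kg), two empty (0.10 to 0.15 kg): only lifting tells which. At the start it stands on the bare worktop.
- shaker_d: One of four identical stainless shakers: upright straight-sided round can, 60 mm in diameter, 92 mm high, flat screw cap (top 20 mm, same width) pierced with sprinkle holes. Origin: centre of its underside, z up its axis. Two of the four are full (0.34 to 0.48 kg), two empty (0.10 to 0.15 kg): only lifting tells which. At the start it stands on the bare worktop.
- rack: Fixed low steel rack, 242 (x) x 82 (y) mm, open above: three 78 x 78 mm bays in a row at x = -80, 0, +80 mm of its frame. Walls 2 mm thick, rims 38 mm high, bay floors 3 mm above the worktop. The bay at x = -80 (nearest the robot) holds a glass jar; 0 and +80 are free. Origin: centre of underside. Left or right of the robot, long side within 0.3 rad of world x.
- tray: Fixed flat rectangular tray of dark baking steel, the refill tray, 265 (its x) x 162 mm (its y) over the rim, 20 mm high; inner floor 243 x 140 mm, 2 mm above the worktop; bare at the start. Origin: centre of its underside, z up. Across the robot's centre line from the rack, long side within 0.3 rad of world x.
- glass_jar: Bystander: amber glass spice jar with black lid and paper label, 62 mm in diameter, 95 mm high, standing in the rack's bay nearest the robot. To be left there. Origin: centre of its underside.
- pepper_mill: Bystander: turned dark wooden pepper mill, 54 mm in diameter, 141 mm high, on the worktop beyond the shakers. To be left alone. Origin: centre of its underside.
- sauce_cup: Bystander: small open steel sauce cup, 68 mm across the rim, 45 mm high, on the worktop among the shakers. To be left alone. Origin: centre of its underside.
- spread_jar: Bystander: small clear glass jar with white lid, 62 mm in diameter, 78 mm high, on the worktop on the robot's side of the shakers. To be left alone. Origin: centre of its underside.
Things that resemble listed ones, but are neither listed nor needed, are in the scene too. What is shaped like the shaker_b but blue or yellow is not meant.

How it is judged:
By the outcome, as a careful person would: the job done as asked, in the order asked, and still so for the second after the job is handed in, with the robot touching nothing.
It also fails if it takes over 112 s, if anything falls off the work surface, if the arm or the gripper's body presses on something with over 40 N, if the wrist force passes 120 N, or if a joint passes its speed limit or range.

### The arm

A 7-joint arm with a two-finger parallel gripper is mounted at the origin on the work surface. World frame = base frame: x ahead of the robot, y to its left, z up, the work surface at z = 0. Lengths are in m, angles in rad, forces in N, time in s.
With the tool pointing down it reaches from about 0.4 to 0.875 m from the base axis. Payload 4.4 kg.
Tool frame: the origin (TCP) lies between the finger pads; the fingertips stand env.tcp_to_tips ahead of it and the grasp point (between the pads) is the TCP (env.tcp_to_tips is the distance from the TCP to the fingertips, in m); z points along the fingers, y is the line along which they close (so a half turn about z gives the same grasp; the last joint's range is limited). The gripper opens to 85 mm and grips with 20 to 120 N. Pads are 22 mm wide; open, the fingers measure 114 mm over their backs; the gripper's body (76 mm by 85 mm) begins 54 mm behind the grasp point. The pads swing forward as they close: fully open they stand 13 mm farther back than shut.
Start: joints at [-1.183, 0.628, 0.038, 1.517, -0.027, 0.996, -0.02], TCP at [0.285, 0.584, 0.25] pointing down, gripper open.
Joint ranges: [-3.06, 3.06], [-0.37, 2.12], [-1.25, 1.32], [0.18, 2.47], [-1.1, 4.24], [0.23, 1.98], [-2.94, 2.94]. Speed limits (rad/s): [2.57, 2.57, 3.14, 3.14, 3.14, 3.14, 3.14].

### API

Orientations are given as a rotation vector (axis times angle).
In Python, from workcell import env, capture, ticket gives the robot as it stands.
- The arm moves only by the tool apply_moves, never from a script. Its argument "deltas" is a list of rows, each a list of 3 entries, a list of its own where there are three numbers: the finger opening in cm, from 0 to 8.54, then the shift along the tool's x, y, z in cm, then the turn about the tool's z in rad. In form: [[hand, [dx, dy, dz], roll], ...]. A call has exactly 10 rows; each row shifts and turns the commanded pose from where the row before left it, along the tool's axes as they then stand; what a row does not reach is not made up. A row lasts 1/8 s, in which the tool goes at most 62.5 mm and 10.7 degrees, less where a joint would pass 70% of its speed; a pose out of reach is approached as far as the arm can. A call is refused whole if a number of a shift passes 6.25 or a number of a turn 0.188, either way. A call with a gripper value outside its range is refused whole. The fingers move at their own pace and stop on an object; "force" is the grip in N (left out, the last holds). Time passes only in rows, so rows that do not move let the fingers close, or fill a call up. It gives the time, the measured TCP pose, the force, the opening and the grip force at its end, in the units of the state.
- env.sense(): the state, without advancing time (a new reading comes with each control period).
- capture(name): name is "scene" or "top" or "wrist"; returns a dict with "pixels" (400x640x3 uint8, red, green, blue), "fovy" (degrees; the focal length in pixels is half the picture's height over the tangent of half this angle, whatever the lens; pixels are square), "cx", "cy" (the principal point, pixels), "xyz" and "attitude" of the camera in the world. Camera axes: x right, y down, z forward; pixel columns grow to the right and rows downward; lengths in m; the calibration is good to about 2 mm. The wrist camera is an equidistant fisheye: a pixel r from the principal point sees the ray r / f radians off the axis. A picture is of the moment at which its call begins. There is no depth.
- ticket.close_job(): hands the job in; it is judged then, once.
The state is a dict: "clock": time; "qpos": joint angles; "joint_vel": joint speeds; "joint_efforts": joint torques, N m; "tcp_pos": TCP position; "eef_rot": TCP orientation; "ft_force": force on the tool from outside, world axes, zero at the start; "moment": the same for the moment, N m; "gripper_width": finger opening in m; "gripper_force": force on a finger pad.
Only numpy, scipy, OpenCV 4.12 (cv2) and the standard library are available. Lean on these libraries where they do the work, as an engineer would, in place of code of your own. Each camera call takes 0.05 s, during which the arm holds its last target. There are 200 camera calls.

## Working session

There is one attempt and no reset: what is moved stays moved. The work goes in short steps, Python scripts to look and compute and a tool call to move; the robot and the scene stay as the last step left them, time stands still between calls to the robot, and variables do not carry over. Pictures are saved under pics/ and viewed, at most 14 in all, crops included, and the job is handed in when it is done.

Besides the shell and the picture viewer there is one more tool, called after ">>>" by a JSON object that holds its "op" and its "data", one argument or row to a line. apply_moves: Moves the arm, as the interface text tells. Its arguments: {"type":"object","properties":{"deltas":{"type":"array","items":{"type":"array"}},"force":{"type":"number"}},"required":["deltas"]}

```bash
mkdir -p pics; ls
python3 - <<'E'
from workcell import env, capture
import cv2,pickle
d={}
for n in ("scene","top"):
    c=capture(n); d[n]=c; cv2.imwrite(f"pics/{n}0.png",c["pixels"][:,:,::-1])
    print(n,c["fovy"],c["cx"],c["cy"],c["xyz"],c["attitude"])
pickle.dump(d,open("c0.pkl","wb"))
print(env.sense(),env.tcp_to_tips)
E
```

```text
pics
scene 45.41039573352338 315.58986186142323 196.9608617200422 [ 1.14628985 -0.85886594  0.72648623] [-2.048675   -0.65252261  0.3943444 ]
top 57.78904353942784 314.179758914816 197.78708878927026 [ 0.47435214 -0.02681924  0.85053688] [-2.15704122  2.21434046 -0.06543933]
{'clock': 0.1, 'qpos': array([-1.1827949 ,  0.62925375,  0.03842845,  1.51824672, -0.02698492,
        0.99629878, -0.0199821 ]), 'joint_vel': array([-0.00171712, -0.00213964, -0.00069167, -0.00365339, -0.00231987,
       -0.00097084, -0.00025224]), 'joint_efforts': array([ 2.53740836e-03, -5.64530146e+01,  1.23026714e+00, -1.93969345e+01,
        1.12663832e-02,  5.47243064e-03, -2.29420387e-06]), 'tcp_pos': array([0.28469127, 0.58376376, 0.24948745]), 'eef_rot': array([-7.06586495e-01, -3.06072965e+00,  2.59168953e-03]), 'ft_force': array([-0.90365925, -0.66256465, -0.32654971]), 'moment': array([-0.04916703, -0.00754715, -0.03440335]), 'gripper_force': 0.0, 'gripper_width': 0.08548142940363444} 0.019
```

View pics/scene0.png

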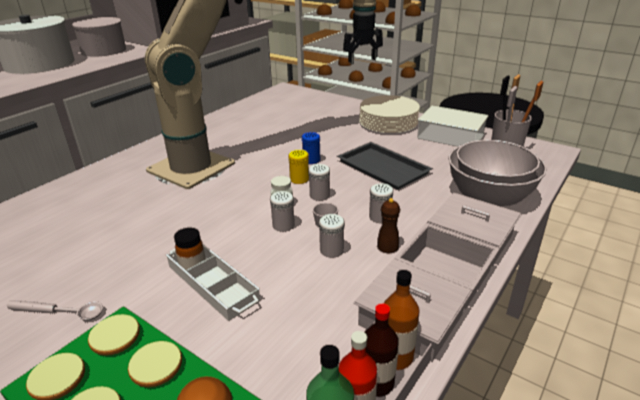

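View pics/top0.png

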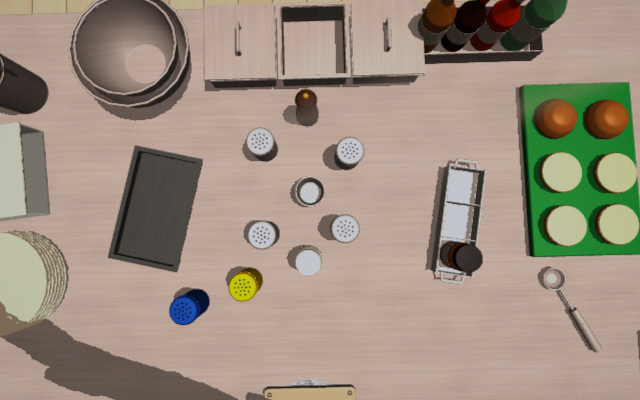

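Scene: the candidates in the top view are four steel shakers at about (260,142), (349,151), (262,234) and (344,228). Lookalikes: yellow (243,286), blue (185,308), white-lid spread jar (308,261), sauce cup (309,191), pepper mill (306,100) and the amber jar in the rack (465,257). The steel ones with pierced caps are the targets. The rack runs about (460,165)–(452,280), and the tray is centred near (156,208).

```bash
cat > h.py <<'E'
import numpy as np,cv2
from scipy.spatial.transform import Rotation as R
def ray2plane(c,uv,z):
    uv=np.atleast_2d(uv).astype(float); h=c["pixels"].shape[0]
    f=h/2/np.tan(np.radians(c["fovy"])/2)
    d=np.c_[(uv[:,0]-c["cx"])/f,(uv[:,1]-c["cy"])/f,np.ones(len(uv))]@R.from_rotvec(c["attitude"]).as_matrix().T
    o=np.array(c["xyz"]); return o+d*((z-o[2])/d[:,2])[:,None]
def proj(c,p):
    p=np.atleast_2d(p); f=c["pixels"].shape[0]/2/np.tan(np.radians(c["fovy"])/2)
    q=(p-np.array(c["xyz"]))@R.from_rotvec(c["attitude"]).as_matrix()
    return np.c_[q[:,0]/q[:,2]*f+c["cx"],q[:,1]/q[:,2]*f+c["cy"]]
E
python3 - <<'E'
from h import *
import pickle
d=pickle.load(open("c0.pkl","rb")); c=d["top"]; im=c["pixels"][:,:,::-1].copy()
g=cv2.cvtColor(im,cv2.COLOR_BGR2GRAY)
big=cv2.resize(g,None,fx=4,fy=4,interpolation=cv2.INTER_CUBIC)
vis=im.copy()
for n,(u,v) in dict(p=(260,140),q=(349,150),r=(262,234),s=(344,228),spread=(308,261),cup=(309,191)).items():
    x0,y0=u-24,v-24
    roi=cv2.GaussianBlur(big[y0*4:(y0+48)*4,x0*4:(x0+48)*4],(0,0),3)
    cs=cv2.HoughCircles(roi,cv2.HOUGH_GRADIENT,1,20,param1=80,param2=12,minRadius=44,maxRadius=64)
    if cs is None: print(n,None);continue
    for k in cs[0][:2]:
        uv=((k[0]-1.5)/4+x0,(k[1]-1.5)/4+y0)
        z={"spread":.078,"cup":.045}.get(n,.092)
        print(n,np.round(uv,1),k[2]/4,np.round(ray2plane(c,uv,z)[0],4))
# tray
m=(im.max(2)<75).astype(np.uint8); m[:,:100]=0;m[:,215:]=0;m[:140]=0;m[280:]=0
ct=max(cv2.findContours(m,0,1)[0],key=cv2.contourArea); b=cv2.minAreaRect(ct); bp=cv2.boxPoints(b)
print("tray",np.round(ray2plane(c,bp,.02),3).tolist(),bp.tolist())
cv2.imwrite("pics/rack.png",cv2.resize(im[150:290,420:500],None,fx=4,fy=4,interpolation=cv2.INTER_CUBIC))
E
```

```text
p [260.  141.2] 12.975 [0.6469 0.0882 0.092 ]
p [265.  148.5] 12.325 [0.6311 0.0779 0.092 ]
q [348.8 150.8] 12.2 [ 0.6215 -0.0992  0.092 ]
q [345.8 155.2] 14.2 [ 0.612  -0.0926  0.092 ]
r [261.5 234.2] 13.15 [0.4505 0.0883 0.092 ]
r [267.  232.8] 12.125 [0.4533 0.0767 0.092 ]
s [344.8 228. ] 13.175 [ 0.459  -0.0856  0.092 ]
s [332.8 225. ] 11.425 [ 0.4659 -0.0608  0.092 ]
spread [307.8 262.2] 12.525 [ 0.3886 -0.0064  0.078 ]
spread [298.2 257.5] 11.575 [0.3991 0.0135 0.078 ]
cup [310. 191.] 13.475 [ 0.5422 -0.0144  0.045 ]
cup [304.  192.5] 14.1 [ 0.5392 -0.001   0.045 ]
tray [[0.406, 0.45, 0.02], [0.662, 0.395, 0.02], [0.622, 0.236, 0.02], [0.368, 0.294, 0.02]] [[108.15294647216797, 256.811767578125], [132.95294189453125, 145.21176147460938], [201.14117431640625, 160.36471557617188], [176.3411865234375, 271.9647216796875]]
```

View pics/rack.png

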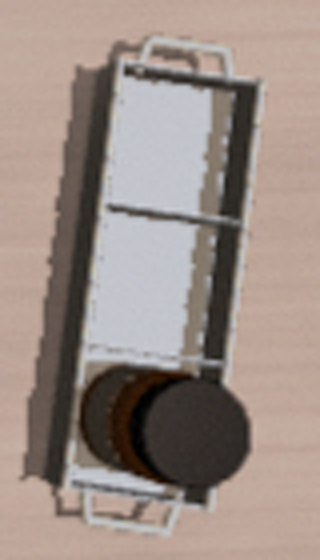

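Run:
```python
from h import *
import pickle
d=pickle.load(open("c0.pkl","rb")); c=d["top"]; s=d["scene"]
k=np.array([(118,62),(266,80),(212,508),(66,486),(107,207),(243,222),(82,347),(228,365)])
uv=(k-1.5)/4+[420,150]
P=ray2plane(c,uv,.038); print(np.round(P,4).tolist())
cen=P[:4].mean(0); ax=(P[0]+P[1]-P[2]-P[3])/2
yaw=np.arctan2(ax[1],ax[0]); print("rack",cen,yaw,np.linalg.norm(ax),np.linalg.norm(P[0]-P[1]))
e=np.array([np.cos(yaw),np.sin(yaw),0])
im=s["pixels"][:,:,::-1].copy(); im=cv2.resize(im,None,fx=2,fy=2,interpolation=cv2.INTER_CUBIC)
def dr(p,col):
    q=(proj(s,p)*2).astype(int); cv2.polylines(im,[q.reshape(-1,1,2)],True,col,1)
a=np.linspace(0,6.28,40)
for x,y in [(.647,.088),(.6215,-.099),(.4505,.088),(.459,-.0856)]:
    for z in (0,.092): dr(np.c_[x+.03*np.cos(a),y+.03*np.sin(a),0*a+z],(0,0,255))
def rect(cen,yaw,w,h,z):
    m=R.from_euler('z',yaw).as_matrix(); return np.array([[w,h,0],[w,-h,0],[-w,-h,0],[-w,h,0]])/2@m.T+[cen[0],cen[1],z]
dr(rect(cen,yaw,.242,.082,.038),(0,0,255)); 
for b in (0,.08): dr(rect(cen+e*b,yaw,.078,.078,.038),(0,255,0))
t=(.5145,.344); dr(rect(t,-.217,.265,.162,.02),(0,0,255))
cv2.imwrite("pics/ov.png",im[230:650,320:960])
```

```text
[[0.593, -0.3295, 0.038], [0.5806, -0.4121, 0.038], [0.3435, -0.3688, 0.038], [0.3576, -0.2889, 0.038], [0.5114, -0.3192, 0.038], [0.501, -0.3947, 0.038], [0.4338, -0.3015, 0.038], [0.4218, -0.382, 0.038]]
rack [ 0.46867897 -0.34981434  0.038     ] -0.17549069552738342 0.23997635231232098 0.08352679863301468
```

View pics/ov.png

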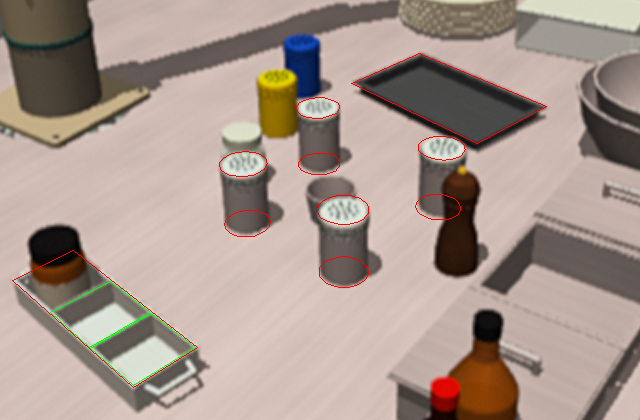

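```bash
cat > go.py <<'E'
import sys,numpy as np
from scipy.spatial.transform import Rotation as R
from workcell import env
s=env.sense(); M=R.from_rotvec(s["eef_rot"]).as_matrix(); th=np.arctan2(M[0,1],M[1,1])
p=np.array(s["tcp_pos"]); print("t",round(s["clock"],2),"p",p.round(4),"th",round(th,3),"zaxis",M[:,2].round(3),"w",round(s["gripper_width"],4),"F",np.round(s["ft_force"],2))
a=[float(v) for v in sys.argv[1:]]
if len(a)>=3:
    t=a[3] if len(a)>3 else th
    if len(a)>3: M=np.array([[-np.cos(t),np.sin(t),0],[np.sin(t),np.cos(t),0],[0,0,-1]]); print("roll",t-th)
    print("d cm",(M.T@(np.array(a[:3])-p)*100).round(2))
E
python3 go.py .4505 .088 .19 .2
python3 - <<'E'
from h import *
import pickle
d=pickle.load(open("c0.pkl","rb"));c=d["top"]
print("mill top",ray2plane(c,(306,97),.135),"yellow",ray2plane(c,(243,286),.092))
E
```

```text
t 0.1 p [0.2847 0.5838 0.2495] th 0.454 zaxis [-0.001 -0.002 -1.   ] w 0.0855 F [-0.9  -0.66 -0.33]
roll -0.2537616623408926
d cm [-26.1  -45.29   5.95]
mill top [[ 0.72490275 -0.01255582  0.135     ]] yellow [[0.34496925 0.12830592 0.092     ]]
```

>>> {"op": "apply_moves", "data": {
  "deltas": [
    [8.54,[0,0,0],-0.127],
    [8.54,[0,0,0],-0.127],
    [8.54,[-1.5,-3,0.3],0],
    [8.54,[-3,-5.5,0.8],0],
    [8.54,[-3.5,-6,0.8],0],
    [8.54,[-3.5,-6,0.8],0],
    [8.54,[-3.5,-6,0.8],0],
    [8.54,[-3.5,-6,0.8],0],
    [8.54,[-3.5,-6,0.8],0],
    [8.54,[-2,-4,0.8],0]
  ],
  "force": 60
}}

```text
clock: 1.35
tcp_pos: [0.4243, 0.1527, 0.1954]
eef_rot: [0.317, 3.125, -0.001]
ft_force: [0.5, 0.1, -0.2]
gripper_width: 0.0855
gripper_force: 0.0
```

```bash
python3 go.py .4505 .088 .068 .2
```

```text
t 1.35 p [0.4243 0.1527 0.1954] th 0.202 zaxis [ 0.    -0.001 -1.   ] w 0.0855 F [ 0.52  0.1  -0.18]
roll -0.0022996504637725623
d cm [-3.85 -5.82 12.74]
```

>>> {"op": "apply_moves", "data": {
  "deltas": [
    [8.54,[-1.1,-1.4,0],0],
    [8.54,[-1,-1.4,0],0],
    [8.54,[0,0,0],0],
    [8.54,[0,0,1],0],
    [8.54,[0,0,1],0],
    [8.54,[0,0,1],0],
    [8.54,[0,0,1],0],
    [8.54,[0,0,0],0],
    [8.54,[0,0,0],0],
    [8.54,[0,0,0],0]
  ]
}}

```text
clock: 2.6
tcp_pos: [0.439, 0.124, 0.1559]
eef_rot: [0.313, 3.125, 0.0]
ft_force: [-0.0, -0.3, -0.4]
gripper_width: 0.0849
gripper_force: 0.0
```

```bash
python3 go.py .4505 .088 .068 .2
python3 - <<'E'
from workcell import capture
import cv2
c=capture("wrist"); cv2.imwrite("pics/w1.png",c["pixels"][:,:,::-1]); print(c["xyz"],c["attitude"])
E
```

```text
t 2.6 p [0.439  0.124  0.1559] th 0.2 zaxis [ 0.001  0.    -1.   ] w 0.0849 F [-0.01 -0.26 -0.41]
roll 7.150097632818708e-05
d cm [-1.84 -3.3   8.79]
[0.37100847 0.13826168 0.27886762] [2.25619734 1.8461233  0.25901455]
```

View pics/w1.png

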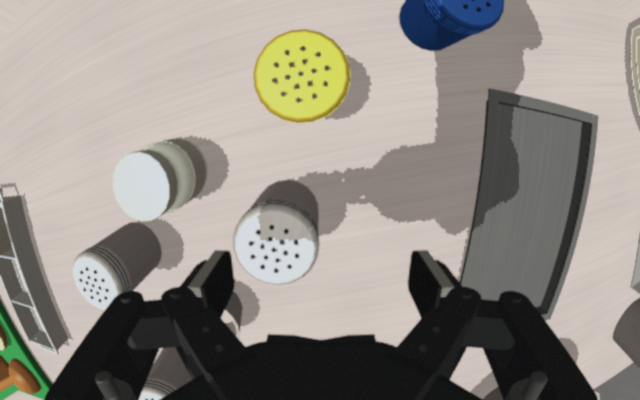

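The wrist view shows the target's cap at (277,243), left of the finger midline (~322), which agrees with the computed offset. Yellow is at (302,75) and the spread jar at (150,185).

>>> {"op": "apply_moves", "data": {
  "deltas": [
    [8.54,[-0.9,-1.65,0],0],
    [8.54,[-0.9,-1.65,0],0],
    [8.54,[0,0,0.8],0],
    [8.54,[0,0,2],0],
    [8.54,[0,0,2],0],
    [8.54,[0,0,2],0],
    [8.54,[0,0,1.5],0],
    [8.54,[0,0,0.5],0],
    [6.8,[0,0,0],0],
    [5.4,[0,0,0],0]
  ]
}}

```text
clock: 3.9
tcp_pos: [0.4501, 0.0886, 0.0683]
eef_rot: [0.313, 3.125, 0.001]
ft_force: [-0.8, 1.3, -1.7]
gripper_width: 0.0591
gripper_force: 64.3
```

>>> {"op": "apply_moves", "data": {
  "deltas": [
    [5.0,[0,0,0],0],
    [5.0,[0,0,0],0],
    [5.0,[0,0,0],0],
    [5,[0,0,-0.5],0],
    [5,[0,0,-1],0],
    [5,[0,0,-1.5],0],
    [5,[0,0,-1.5],0],
    [5,[0,0,-0.5],0],
    [5,[0,0,0],0],
    [5,[0,0,0],0]
  ]
}}

```text
clock: 5.15
tcp_pos: [0.4494, 0.0879, 0.1173]
eef_rot: [-0.313, -3.125, 0.001]
ft_force: [0.1, 0.2, -4.2]
gripper_width: 0.0586
gripper_force: 65.2
```

```bash
python3 go.py .574 .331 .13
```

```text
t 5.15 p [0.4494 0.0879 0.1173] th 0.2 zaxis [-0.001 -0.    -1.   ] w 0.0586 F [ 0.07  0.15 -4.2 ]
d cm [-7.38 26.3  -1.29]
```

Force 4.2 N, so about 0.4 kg: full. It goes to the rack's far bay.

```bash
python3 go.py .5475 -.364 .2; python3 go.py .5475 -.364 .073
```

```text
t 5.15 p [0.4494 0.0879 0.1173] th 0.2 zaxis [-0.001 -0.    -1.   ] w 0.0586 F [ 0.07  0.15 -4.2 ]
d cm [-18.57 -42.35  -8.27]
t 5.15 p [0.4494 0.0879 0.1173] th 0.2 zaxis [-0.001 -0.    -1.   ] w 0.0586 F [ 0.07  0.15 -4.2 ]
d cm [-18.59 -42.34   4.43]
```

>>> {"op": "apply_moves", "data": {
  "deltas": [
    [5,[0,0,-1],0],
    [5,[0,0,-2.5],0],
    [5,[0,0,-2.5],0],
    [5,[0,0,-1.5],0],
    [5,[0,-1,-0.8],0],
    [5,[0,-2.5,0],0],
    [5,[0,-3.5,0],0],
    [5,[0,-4,0],0],
    [5,[0,-4,0],0],
    [5,[0,-4,0],0]
  ]
}}

```text
clock: 6.4
tcp_pos: [0.4109, -0.1, 0.2004]
eef_rot: [-0.314, -3.125, 0.0]
ft_force: [0.2, -0.2, -4.9]
gripper_width: 0.0589
gripper_force: 65.6
```

```bash
python3 go.py .5475 -.364 .2
```

```text
t 6.4 p [ 0.4109 -0.1     0.2004] th 0.2 zaxis [-0.001 -0.    -1.   ] w 0.0589 F [ 0.16 -0.18 -4.89]
d cm [-18.64 -23.16   0.03]
```

>>> {"op": "apply_moves", "data": {
  "deltas": [
    [5,[-1,-4,0],0],
    [5,[-2.5,-4,0],0],
    [5,[-3,-4,0],0],
    [5,[-3,-3.5,0],0],
    [5,[-3,-3,0],0],
    [5,[-2.5,-2.5,0],0],
    [5,[-2,-1.5,0],0],
    [5,[-1.2,-0.5,0],0],
    [5,[-0.4,-0.1,0],0],
    [5,[0,0,0],0]
  ]
}}

```text
clock: 7.65
tcp_pos: [0.5477, -0.3611, 0.2]
eef_rot: [-0.313, -3.124, -0.001]
ft_force: [0.5, 0.5, -3.2]
gripper_width: 0.0586
gripper_force: 65.6
```

```bash
python3 go.py .5475 -.364 .073
python3 - <<'E'
from workcell import capture
import cv2
c=capture("wrist"); cv2.imwrite("pics/w2.png",c["pixels"][:,:,::-1])
c=capture("scene"); cv2.imwrite("pics/s2.png",cv2.resize(c["pixels"][170:340,150:350,::-1],None,fx=3,fy=3))
E
```

```text
t 7.65 p [ 0.5477 -0.3611  0.2   ] th 0.2 zaxis [-0.002  0.001 -1.   ] w 0.0586 F [ 0.51  0.54 -3.19]
d cm [-0.06 -0.3  12.7 ]
```

View pics/s2.png

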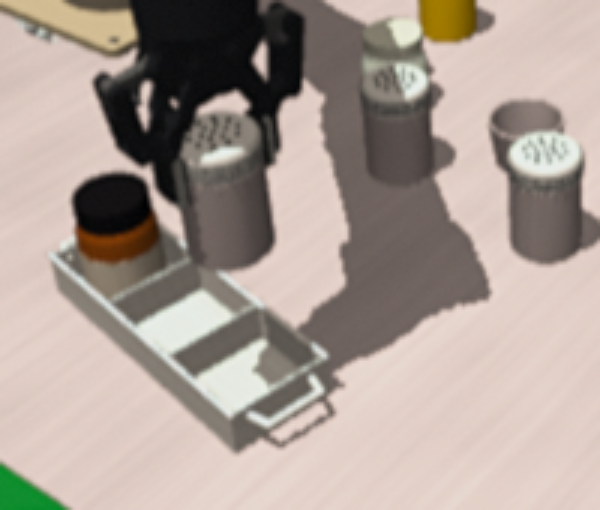

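The scene view shows the shaker upright in the gripper at crop (230,190), and the rack's two free bays are clear. Descending.

>>> {"op": "apply_moves", "data": {
  "deltas": [
    [5,[0,-0.3,1],0],
    [5,[0,0,2],0],
    [5,[0,0,2.5],0],
    [5,[0,0,2.5],0],
    [5,[0,0,2],0],
    [5,[0,0,1.2],0],
    [5,[0,0,0.8],0],
    [5,[0,0,0.3],0],
    [5,[0,0,0],0],
    [5,[0,0,0],0]
  ]
}}

```text
clock: 9.0
tcp_pos: [0.5484, -0.3647, 0.0783]
eef_rot: [0.313, 3.125, -0.001]
ft_force: [-1.0, -1.0, -4.1]
gripper_width: 0.0586
gripper_force: 65.6
```

```bash
python3 go.py .5475 -.364 .071
python3 - <<'E'
from h import *
from workcell import capture
c=capture("scene"); im=cv2.resize(c["pixels"][:,:,::-1],None,fx=4,fy=4,interpolation=cv2.INTER_CUBIC)
cv2.imwrite("pics/s3.png",im[860:1300,660:1120])
E
```

```text
t 9.0 p [ 0.5484 -0.3647  0.0783] th 0.2 zaxis [ 0.001 -0.001 -1.   ] w 0.0586 F [-1.01 -1.03 -4.13]
d cm [0.11 0.05 0.73]
```

View pics/s3.png

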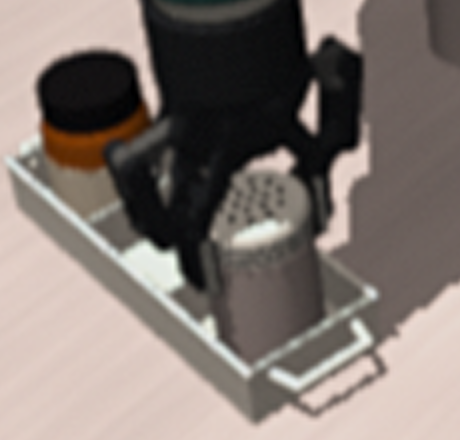

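The shaker is well inside the far bay (crop 270,300), with the fingers above the rim. Lowering the last millimetres and releasing.

>>> {"op": "apply_moves", "data": {
  "deltas": [
    [5,[0,0,0.3],0],
    [5,[0,0,0.2],0],
    [5,[0,0,0.15],0],
    [5,[0,0,0.1],0],
    [5,[0,0,0],0],
    [6.2,[0,0,0],0],
    [7,[0,0,0],0],
    [8,[0,0,0],0],
    [8,[0,0,0],0],
    [8,[0,0,0],0]
  ]
}}

```text
clock: 10.3
tcp_pos: [0.548, -0.3644, 0.07]
eef_rot: [0.313, 3.126, 0.0]
ft_force: [-0.4, 0.1, 0.0]
gripper_width: 0.0796
gripper_force: 0.0
```

>>> {"op": "apply_moves", "data": {
  "deltas": [
    [8.0,[0,0,-0.5],0],
    [8,[0,0,-1.5],0],
    [8,[0,0,-2.5],0],
    [8,[0,0,-3],0],
    [8,[0,0,-2.5],0],
    [8.54,[0,1,-1.5],0],
    [8.54,[0,2.5,0],0],
    [8.54,[0,4,0],0],
    [8.54,[0,4,0],0],
    [8.54,[0,4,0],0]
  ]
}}

```text
clock: 11.55
tcp_pos: [0.5784, -0.2083, 0.1839]
eef_rot: [-0.31, -3.124, -0.003]
ft_force: [1.0, 0.3, -0.0]
gripper_width: 0.0854
gripper_force: 0.0
```

```bash
python3 go.py .459 -.0856 .186
```

```text
t 11.55 p [ 0.5784 -0.2083  0.1839] th 0.198 zaxis [-0.002  0.002 -1.   ] w 0.0854 F [ 1.04  0.26 -0.03]
d cm [14.12  9.69 -0.16]
```

>>> {"op": "apply_moves", "data": {
  "deltas": [
    [8.54,[1.5,2.5,0],0],
    [8.54,[3,2.5,0],0],
    [8.54,[3.5,2,0],0],
    [8.54,[3,1.5,0],0],
    [8.54,[2,0.9,0],0],
    [8.54,[1.1,0.3,0],0],
    [8.54,[0,0,0.5],0],
    [8.54,[0,0,1],0],
    [8.54,[0,0,1],0],
    [8.54,[0,0,0.5],0]
  ]
}}

```text
clock: 12.8
tcp_pos: [0.4596, -0.0897, 0.154]
eef_rot: [-0.314, -3.124, -0.0]
ft_force: [-1.1, 0.6, -0.0]
gripper_width: 0.0853
gripper_force: 0.0
```

```bash
python3 go.py .459 -.0856 .068
```

```text
t 12.8 p [ 0.4596 -0.0897  0.154 ] th 0.2 zaxis [-0.001  0.    -1.   ] w 0.0853 F [-1.14  0.56 -0.05]
d cm [0.13 0.39 8.6 ]
```

>>> {"op": "apply_moves", "data": {
  "deltas": [
    [8.54,[0.1,0.4,0.8],0],
    [8.54,[0,0,2],0],
    [8.54,[0,0,2],0],
    [8.54,[0,0,2],0],
    [8.54,[0,0,1.3],0],
    [8.54,[0,0,0.5],0],
    [6.8,[0,0,0],0],
    [5.4,[0,0,0],0],
    [5,[0,0,0],0],
    [5,[0,0,0],0]
  ]
}}

```text
clock: 14.05
tcp_pos: [0.46, -0.0854, 0.0698]
eef_rot: [0.313, 3.125, -0.0]
ft_force: [-1.0, 0.1, 6.5]
gripper_width: 0.0589
gripper_force: 64.5
```

>>> {"op": "apply_moves", "data": {
  "deltas": [
    [5.0,[0,0,0],0],
    [5.0,[0,0,-0.5],0],
    [5.0,[0,0,-1],0],
    [5,[0,0,-2],0],
    [5,[0,0,-2.5],0],
    [5,[0,0,-2.5],0],
    [5,[0,0,-2.5],0],
    [5,[0,0,-1.5],0],
    [5,[0,0,-0.7],0],
    [5,[0,0,0],0]
  ]
}}

```text
clock: 15.3
tcp_pos: [0.4596, -0.0854, 0.2014]
eef_rot: [0.313, 3.125, -0.0]
ft_force: [0.3, -0.8, -1.4]
gripper_width: 0.0587
gripper_force: 64.6
```

```bash
python3 go.py .574 .331 .2;python3 go.py .469 -.350 .2
```

```text
t 15.3 p [ 0.4596 -0.0854  0.2014] th 0.2 zaxis [ 0.001 -0.    -1.   ] w 0.0587 F [ 0.34 -0.81 -1.41]
d cm [-2.94 43.08  0.15]
t 15.3 p [ 0.4596 -0.0854  0.2014] th 0.2 zaxis [ 0.001 -0.    -1.   ] w 0.0587 F [ 0.34 -0.81 -1.41]
d cm [ -6.17 -25.75   0.15]
```

1.4 N: empty. It goes to the far half of the tray.

>>> {"op": "apply_moves", "data": {
  "deltas": [
    [5,[0,1.5,0],0],
    [5,[0,3,0],0],
    [5,[-0.3,4,0],0],
    [5,[-0.3,4,0],0],
    [5,[-0.3,4,0],0],
    [5,[-0.3,4,0],0],
    [5,[-0.3,4,0],0],
    [5,[-0.3,4,0],0],
    [5,[-0.3,4,0],0],
    [5,[-0.3,3.5,0],0]
  ]
}}

```text
clock: 16.55
tcp_pos: [0.5536, 0.2658, 0.1999]
eef_rot: [-0.31, -3.124, 0.0]
ft_force: [0.8, 0.1, -1.5]
gripper_width: 0.0588
gripper_force: 64.7
```

```bash
python3 go.py .574 .331 .2
```

```text
t 16.55 p [0.5536 0.2658 0.1999] th 0.198 zaxis [-0.002  0.    -1.   ] w 0.0588 F [ 0.79  0.07 -1.5 ]
d cm [-0.72  6.8  -0.01]
```

>>> {"op": "apply_moves", "data": {
  "deltas": [
    [5,[-0.3,2.5,0],0],
    [5,[-0.3,2,0],0],
    [5,[-0.1,1.3,0],0],
    [5,[0,0.6,0.8],0],
    [5,[0,0.3,2],0],
    [5,[0,0,2.5],0],
    [5,[0,0,2.5],0],
    [5,[0,0,2],0],
    [5,[0,0,1],0],
    [5,[0,0,0.5],0]
  ]
}}

```text
clock: 17.8
tcp_pos: [0.5747, 0.3268, 0.0875]
eef_rot: [-0.314, -3.126, 0.0]
ft_force: [0.9, 0.1, -1.0]
gripper_width: 0.059
gripper_force: 64.7
```

```bash
python3 go.py .574 .331 .072
```

```text
t 17.8 p [0.5747 0.3268 0.0875] th 0.2 zaxis [-0. -0. -1.] w 0.059 F [ 0.86  0.12 -0.96]
d cm [0.15 0.4  1.55]
```

>>> {"op": "apply_moves", "data": {
  "deltas": [
    [5,[0.1,0.4,0.6],0],
    [5,[0,0,0.4],0],
    [5,[0,0,0.2],0],
    [5,[0,0,0.2],0],
    [5,[0,0,0.15],0],
    [5,[0,0,0],0],
    [6.2,[0,0,0],0],
    [7,[0,0,0],0],
    [8,[0,0,0],0],
    [8,[0,0,0],0]
  ]
}}

```text
clock: 19.05
tcp_pos: [0.5746, 0.3312, 0.0727]
eef_rot: [0.313, 3.126, 0.0]
ft_force: [-0.2, -0.1, 1.3]
gripper_width: 0.0799
gripper_force: 0.0
```

>>> {"op": "apply_moves", "data": {
  "deltas": [
    [8.0,[0,0,0],0],
    [8,[0,0,-0.8],0],
    [8,[0,0,-2],0],
    [8,[0,0,-3],0],
    [8,[0,0,-3],0],
    [8.54,[0,-1,-2],0],
    [8.54,[0,-2.5,-1],0],
    [8.54,[-1,-3.5,0],0],
    [8.54,[-1,-4,0],0],
    [8.54,[-1,-4,0],0]
  ]
}}

```text
clock: 20.3
tcp_pos: [0.5739, 0.176, 0.1914]
eef_rot: [0.314, 3.125, -0.001]
ft_force: [0.4, -1.2, -0.1]
gripper_width: 0.0855
gripper_force: 0.0
```

```bash
python3 go.py .648 .087 .186
```

```text
t 20.3 p [0.5739 0.176  0.1914] th 0.2 zaxis [ 0. -0. -1.] w 0.0855 F [ 0.42 -1.21 -0.1 ]
d cm [-9.03 -7.25  0.54]
```

>>> {"op": "apply_moves", "data": {
  "deltas": [
    [8.54,[-1.5,-1.5,0],0],
    [8.54,[-2.5,-2,0],0],
    [8.54,[-2.5,-2,0],0],
    [8.54,[-1.7,-1.2,0],0],
    [8.54,[-0.8,-0.5,0],0],
    [8.54,[0,0,0.5],0],
    [8.54,[0,0,1.5],0],
    [8.54,[0,0,1],0],
    [8.54,[0,0,0.5],0],
    [8.54,[0,0,0],0]
  ]
}}

```text
clock: 21.55
tcp_pos: [0.6477, 0.0899, 0.155]
eef_rot: [-0.313, -3.125, 0.0]
ft_force: [-0.4, 0.4, 0.4]
gripper_width: 0.0857
gripper_force: 0.0
```

```bash
python3 go.py .648 .087 .068
python3 - <<'E'
from h import *
from workcell import capture
c=capture("wrist"); cv2.imwrite("pics/w4.png",c["pixels"][:,:,::-1])
E
```

```text
t 21.55 p [0.6477 0.0899 0.155 ] th 0.199 zaxis [-0.001 -0.    -1.   ] w 0.0857 F [-0.41  0.4   0.38]
d cm [-0.09 -0.28  8.7 ]
```

View pics/w4.png

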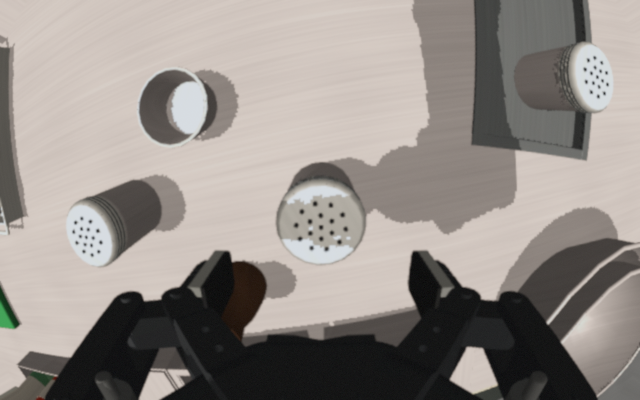

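The wrist view shows the target cap at (321,221), centred between the fingers. The first empty one stands on the tray (590,78), and the mill (247,295) is clear of the left finger.

>>> {"op": "apply_moves", "data": {
  "deltas": [
    [8.54,[0,-0.1,0.8],0],
    [8.54,[0,0,2],0],
    [8.54,[0,0,2],0],
    [8.54,[0,0,2],0],
    [8.54,[0,0,1.4],0],
    [8.54,[0,0,0.5],0],
    [6.8,[0,0,0],0],
    [5.4,[0,0,0],0],
    [5,[0,0,0],0],
    [5,[0,0,0],0]
  ]
}}

```text
clock: 22.85
tcp_pos: [0.6485, 0.0889, 0.0694]
eef_rot: [0.313, 3.124, 0.001]
ft_force: [-0.1, 0.3, 2.9]
gripper_width: 0.059
gripper_force: 64.4
```

>>> {"op": "apply_moves", "data": {
  "deltas": [
    [5.0,[0,0,0],0],
    [5.0,[0,0,-0.5],0],
    [5.0,[0,0,-1],0],
    [5,[0,0,-2],0],
    [5,[0,0,-2.5],0],
    [5,[0,0,-2.5],0],
    [5,[0,0,-2.5],0],
    [5,[0,0,-1.5],0],
    [5,[0,0,-0.7],0],
    [5,[0,0,0],0]
  ]
}}

```text
clock: 24.1
tcp_pos: [0.6479, 0.0887, 0.2008]
eef_rot: [0.313, 3.126, 0.0]
ft_force: [0.3, 0.5, -0.8]
gripper_width: 0.0587
gripper_force: 64.5
```

```bash
python3 go.py .456 .357 .2;python3 go.py .469 -.350 .2
```

```text
t 24.1 p [0.6479 0.0887 0.2008] th 0.2 zaxis [ 0.  0. -1.] w 0.0587 F [ 0.31  0.53 -0.75]
d cm [24.13 22.48  0.08]
t 24.1 p [0.6479 0.0887 0.2008] th 0.2 zaxis [ 0.  0. -1.] w 0.0587 F [ 0.31  0.53 -0.75]
d cm [  8.82 -46.55   0.08]
```

0.8 N: empty. It goes to the near half of the tray.

>>> {"op": "apply_moves", "data": {
  "deltas": [
    [5,[1,1,0],0],
    [5,[2.5,2.3,0],0],
    [5,[3,2.8,0],0],
    [5,[3,2.8,0],0],
    [5,[3,2.8,0],0],
    [5,[3,2.8,0],0],
    [5,[3,2.8,0],0],
    [5,[2.5,2.5,0],0],
    [5,[2,1.7,0],0],
    [5,[1,0.8,0],0]
  ]
}}

```text
clock: 25.35
tcp_pos: [0.4544, 0.3568, 0.1999]
eef_rot: [-0.308, -3.124, 0.001]
ft_force: [0.2, 0.1, -1.1]
gripper_width: 0.0584
gripper_force: 64.5
```

```bash
python3 go.py .456 .357 .072
```

```text
t 25.35 p [0.4544 0.3568 0.1999] th 0.196 zaxis [-0.002 -0.    -1.   ] w 0.0584 F [ 0.19  0.06 -1.06]
d cm [-0.18  0.06 12.79]
```

>>> {"op": "apply_moves", "data": {
  "deltas": [
    [5,[0,0,1],0],
    [5,[0,0,2],0],
    [5,[0,0,2.5],0],
    [5,[0,0,2.5],0],
    [5,[0,0,2],0],
    [5,[0,0,1.2],0],
    [5,[0,0,0.7],0],
    [5,[0,0,0.3],0],
    [5,[0,0,0.2],0],
    [5,[0,0,0],0]
  ]
}}

```text
clock: 26.6
tcp_pos: [0.4571, 0.3551, 0.077]
eef_rot: [0.313, 3.125, 0.001]
ft_force: [-0.2, 0.1, -0.9]
gripper_width: 0.0591
gripper_force: 64.5
```

```bash
python3 go.py .456 .357 .0715
```

```text
t 26.6 p [0.4571 0.3551 0.077 ] th 0.2 zaxis [ 0.001  0.    -1.   ] w 0.0591 F [-0.2   0.15 -0.91]
d cm [0.15 0.16 0.55]
```

>>> {"op": "apply_moves", "data": {
  "deltas": [
    [5,[0.1,0.1,0.25],0],
    [5,[0,0,0.2],0],
    [5,[0,0,0.15],0],
    [5,[0,0,0.05],0],
    [5,[0,0,0],0],
    [6.2,[0,0,0],0],
    [7,[0,0,0],0],
    [8,[0,0,0],0],
    [8,[0,0,0],0],
    [8,[0,0,0],0]
  ]
}}

```text
clock: 27.85
tcp_pos: [0.4561, 0.3561, 0.07]
eef_rot: [-0.313, -3.126, 0.0]
ft_force: [-0.3, 1.1, 0.2]
gripper_width: 0.0796
gripper_force: 0.0
```

>>> {"op": "apply_moves", "data": {
  "deltas": [
    [8,[0,0,-0.8],0],
    [8,[0,0,-2],0],
    [8,[0,0,-3],0],
    [8,[0,0,-3],0],
    [8.54,[-0.5,-1,-2],0],
    [8.54,[-1.2,-2.5,-1],0],
    [8.54,[-1.5,-4,0],0],
    [8.54,[-1.5,-4,0],0],
    [8.54,[-1.5,-4,0],0],
    [8.54,[-1.5,-4,0],0]
  ]
}}

```text
clock: 29.1
tcp_pos: [0.4929, 0.1473, 0.1883]
eef_rot: [-0.314, -3.126, 0.001]
ft_force: [0.7, -0.5, -0.2]
gripper_width: 0.0857
gripper_force: 0.0
```

```bash
python3 go.py .6215 -.099 .186
```

```text
t 29.1 p [0.4929 0.1473 0.1883] th 0.2 zaxis [-0.    -0.001 -1.   ] w 0.0857 F [ 0.73 -0.54 -0.21]
d cm [-17.51 -21.57   0.24]
```

>>> {"op": "apply_moves", "data": {
  "deltas": [
    [8.54,[-1,-2.5,0],0],
    [8.54,[-2,-3,0],0],
    [8.54,[-2.5,-3.5,0],0],
    [8.54,[-2.5,-3.5,0],0],
    [8.54,[-2.5,-3.5,0],0],
    [8.54,[-2.5,-2.5,0],0],
    [8.54,[-2,-1.7,0],0],
    [8.54,[-1.5,-0.9,0],0],
    [8.54,[-0.8,-0.3,0],0],
    [8.54,[0,0,1],0]
  ]
}}

```text
clock: 30.35
tcp_pos: [0.6204, -0.0947, 0.1783]
eef_rot: [0.314, 3.125, 0.0]
ft_force: [-0.1, 0.0, -0.4]
gripper_width: 0.0857
gripper_force: 0.0
```

```bash
python3 go.py .6215 -.099 .068
```

```text
t 30.35 p [ 0.6204 -0.0947  0.1783] th 0.2 zaxis [ 0.001 -0.    -1.   ] w 0.0857 F [-0.12  0.01 -0.45]
d cm [-0.18 -0.4  11.03]
```

>>> {"op": "apply_moves", "data": {
  "deltas": [
    [8.54,[-0.2,-0.4,1],0],
    [8.54,[0,0,2],0],
    [8.54,[0,0,2.5],0],
    [8.54,[0,0,2.5],0],
    [8.54,[0,0,1.8],0],
    [8.54,[0,0,0.8],0],
    [8.54,[0,0,0.3],0],
    [6.8,[0,0,0],0],
    [5.4,[0,0,0],0],
    [5,[0,0,0],0]
  ]
}}

```text
clock: 31.6
tcp_pos: [0.6217, -0.0993, 0.0702]
eef_rot: [0.314, 3.124, -0.001]
ft_force: [-1.3, -1.5, 5.5]
gripper_width: 0.0586
gripper_force: 63.8
```

>>> {"op": "apply_moves", "data": {
  "deltas": [
    [5.0,[0,0,0],0],
    [5.0,[0,0,0],0],
    [5.0,[0,0,-0.5],0],
    [5,[0,0,-1.5],0],
    [5,[0,0,-2.5],0],
    [5,[0,0,-3],0],
    [5,[0,0,-3],0],
    [5,[0,0,-2],0],
    [5,[0,0,-0.8],0],
    [5,[0,0,0],0]
  ]
}}

```text
clock: 32.85
tcp_pos: [0.6211, -0.0985, 0.2024]
eef_rot: [0.313, 3.126, 0.0]
ft_force: [0.4, 0.4, -4.7]
gripper_width: 0.0588
gripper_force: 65.3
```

```bash
python3 go.py .469 -.350 .2
```

```text
t 32.85 p [ 0.6211 -0.0985  0.2024] th 0.2 zaxis [ 0.  0. -1.] w 0.0588 F [ 0.43  0.4  -4.71]
d cm [  9.92 -27.66   0.23]
```

4.7 N: full. It goes to the middle bay.

>>> {"op": "apply_moves", "data": {
  "deltas": [
    [5,[0.5,-1.3,0],0],
    [5,[1,-2.8,0],0],
    [5,[1.3,-3.7,0],0],
    [5,[1.4,-4,0],0],
    [5,[1.4,-4,0],0],
    [5,[1.4,-4,0],0],
    [5,[1.3,-3.5,0],0],
    [5,[1,-2.5,0],0],
    [5,[0.5,-1.3,0],0],
    [5,[0.1,-0.5,0],0]
  ]
}}

```text
clock: 34.1
tcp_pos: [0.4685, -0.35, 0.2016]
eef_rot: [-0.315, -3.125, -0.001]
ft_force: [0.5, -0.1, -4.2]
gripper_width: 0.059
gripper_force: 65.6
```

```bash
python3 go.py .469 -.350 .073
python3 - <<'E'
from h import *
from workcell import capture
c=capture("scene"); im=cv2.resize(c["pixels"][:,:,::-1],None,fx=4,fy=4,interpolation=cv2.INTER_CUBIC)
cv2.imwrite("pics/s5.png",im[760:1300,600:1200])
E
```

```text
t 34.1 p [ 0.4685 -0.35    0.2016] th 0.201 zaxis [-0.001  0.001 -1.   ] w 0.059 F [ 0.47 -0.1  -4.18]
d cm [-7.000e-02  1.000e-02  1.286e+01]
```

View pics/s5.png

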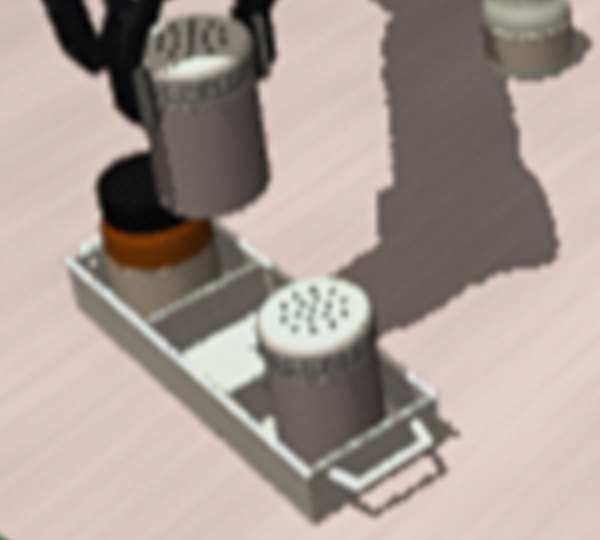

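The first full shaker stands upright in the far bay (320,370), and the second hangs above the empty middle bay. Lowering.

>>> {"op": "apply_moves", "data": {
  "deltas": [
    [5,[0,0,1],0],
    [5,[0,0,2],0],
    [5,[0,0,2.5],0],
    [5,[0,0,2.5],0],
    [5,[0,0,2],0],
    [5,[0,0,1.2],0],
    [5,[0,0,0.7],0],
    [5,[0,0,0.3],0],
    [5,[0,0,0],0],
    [5,[0,0,0],0]
  ]
}}

```text
clock: 35.4
tcp_pos: [0.4697, -0.3498, 0.0807]
eef_rot: [0.313, 3.125, -0.001]
ft_force: [-0.2, -0.1, -4.1]
gripper_width: 0.059
gripper_force: 65.5
```

```bash
python3 go.py .469 -.350 .073
```

```text
t 35.4 p [ 0.4697 -0.3498  0.0807] th 0.2 zaxis [ 0.001 -0.001 -1.   ] w 0.059 F [-0.17 -0.15 -4.12]
d cm [ 0.07 -0.03  0.77]
```

>>> {"op": "apply_moves", "data": {
  "deltas": [
    [5,[0,0,0.3],0],
    [5,[0,0,0.25],0],
    [5,[0,0,0.15],0],
    [5,[0,0,0.1],0],
    [5,[0,0,0],0],
    [6.2,[0,0,0],0],
    [7,[0,0,0],0],
    [8,[0,0,0],0],
    [8,[0,0,0],0],
    [8,[0,0,0],0]
  ]
}}

```text
clock: 36.65
tcp_pos: [0.4694, -0.3495, 0.0721]
eef_rot: [-0.313, -3.126, -0.0]
ft_force: [-0.8, 0.0, -0.1]
gripper_width: 0.0799
gripper_force: 0.0
```

>>> {"op": "apply_moves", "data": {
  "deltas": [
    [8,[0,0,-0.8],0],
    [8,[0,0,-2],0],
    [8,[0,0,-3],0],
    [8,[0,0,-3],0],
    [8,[0,0,-3],0],
    [8,[0,1,-2],0],
    [8,[0,3,0],0],
    [8,[0,4,0],0],
    [8,[0,3,0],0],
    [8,[0,0,0],0]
  ]
}}

```text
clock: 37.9
tcp_pos: [0.4922, -0.2387, 0.2108]
eef_rot: [0.306, 3.126, 0.002]
ft_force: [0.2, -0.9, -0.1]
gripper_width: 0.0803
gripper_force: 0.0
```

Run:
```python
from workcell import capture
import cv2
c=capture("scene"); cv2.imwrite("pics/s6.png",c["pixels"][:,:,::-1])
```

```text
(no output)
```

View pics/s6.png

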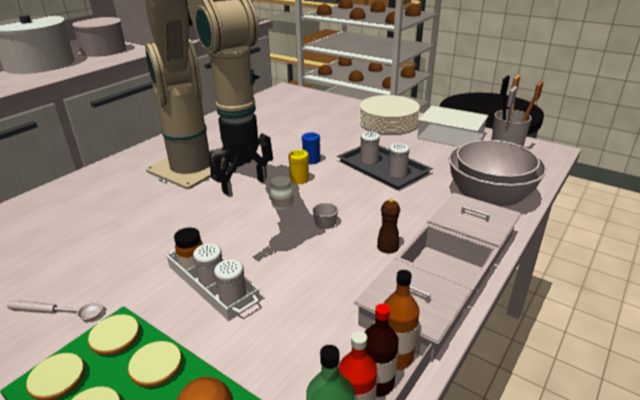

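All as asked: two shakers stand in the rack at (208,262) and (229,283), and two on the tray at (370,148) and (399,160). The bystanders have not moved and the gripper is clear.

```bash
python3 -c "
from workcell import ticket
print(ticket.close_job())"
```

```text
the job is handed in; nothing more can be done
None
```

I put the two full shakers upright in the rack's two free bays and the two empty ones upright on the refill tray, left the bystanders where they were, and handed the job in at about 38 s of the 112 s allowed.

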